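# Clip a bent handle for deburring

### The arm

A 7-joint arm with a two-finger parallel gripper is mounted at the origin on the work surface. World frame = base frame: x ahead of the robot, y to its left, z up, the work surface at z = 0. Lengths are in mm, angles in rad, forces in N, time in s.
With the tool pointing down it reaches from about 400 to 875 mm from the base axis. Payload 4.4 kg.
Tool frame: the origin (TCP) lies at the very end of the fingers, on their centre line; the grasp point (between the pads) lies 19 mm behind it; z points along the fingers, y is the direction in which the jaws open and shut (so a half turn about z gives the same grasp; the last joint's range is limited). The gripper opens to 85 mm and grips with 20 to 120 N. Pads are 22 mm wide; open, the fingers measure 114 mm over their backs; the gripper's body (76 mm by 85 mm) begins 54 mm behind the grasp point. The pads swing forward as they close: fully open they stand 13 mm farther back than shut.
Start: joints at [-1.291, 0.628, 0.038, 1.517, -0.027, 0.996, -0.02], TCP at [220.293, 611.547, 197.213] pointing down, gripper open.
Joint ranges: [-3.06, 3.06], [-0.37, 2.12], [-1.25, 1.32], [0.18, 2.47], [-1.1, 4.24], [0.23, 1.98], [-2.94, 2.94]. Speed limits (rad/s): [2.57, 2.57, 3.14, 3.14, 3.14, 3.14, 3.14].

### API

Orientations are given as [roll, pitch, yaw] about the fixed x, y, z axes, in that order (R = Rz(yaw) Ry(pitch) Rx(roll)).
In Python, from cell import read_state, get_image, calibration, finish_job gives the robot as it stands. The module is installed in compiled form; this text tells all that it offers.
- The arm moves only by the tool apply_moves, never from a script. Its argument "increments" is a list of rows, each an object of numbers: "tx", "ty", "tz": the shift along the world's x, y, z in m; "rx", "ry", "rz": the turn, a rotation vector about the world's x, y, z in units of 5 degrees (1.0 is 5 degrees); "claw": the finger opening in m, from 0 to 0.0854. In form: [{"tx": .., "ty": .., "tz": .., "rx": .., "ry": .., "rz": .., "claw": ..}, ...]. A call has 1 to 12 rows; each row is the pose to reach, as a shift and turn from the pose commanded when the call began; what a row does not reach only later rows make up. A row lasts 1/10 s, in which the tool goes at most 50 mm and 8.59 degrees, less where a joint would pass 70% of its speed; a pose out of reach is approached as far as the arm can. A call with a gripper value outside its range is refused whole. The fingers move at their own pace and stop on an object; the grip force is fixed at half the most. Time passes only in rows, so rows that repeat a pose let the fingers close. It gives the time, the measured TCP pose, the force and the opening at its end, in the units of the state.
- read_state(): the state, without advancing time (a new reading comes with each control period).
- get_image(name): name is "scene" or "top"; returns the picture (480x640x3 uint8, red, green, blue); there is no depth.
- calibration(name): a dict with "camera_matrix" (3x3 intrinsics, pixels), "distortion" ([k1, k2, p1, p2, k3] as OpenCV has them; the pictures are not rectified), "origin" and "attitude" of the camera in the world. Camera axes: x right, y up, looking along -z (the intrinsics and any distortion apply to the point x, -y, -z); pixel columns grow to the right and rows downward; lengths in mm; the calibration is good to about 2 mm. A picture is of the moment at which its call begins. calibration takes no time and is no camera call.
- finish_job(): hands the job in, once; it reports no verdict.
The state is a dict: "clock": time; "qpos": joint angles; "qd": joint speeds; "tau": joint torques, N m; "eef_pos": TCP position; "tool_rot": TCP orientation; "force": force on the tool from outside, world axes, zero at the start; "torque": the same for the moment, N m; "width": finger opening in mm.
Only numpy, scipy, OpenCV 4.12 (cv2) and the standard library are available. Lean on these libraries where they do the work, as an engineer would, in place of code of your own. Each camera call takes 0.05 s, during which the arm holds its last target. There are 200 camera calls.

### The job

Lift the long-legged bent handle up and off its hooks and press its crossbar down past the sprung jaw into the clip fixture until it is fully home, centred between the two posts, legs hanging down and the jaw closed over it; then let go. Leave the short-legged handle hanging and do not disturb the loose things on the bench.

Things in the scene. Friction and masses are not known exactly. Their poses are not given: they have to be found in the camera images.
- long_handle: The long-legged handle: a U of 12 mm round bare steel bar, about 250 g, hung legs down. Origin on the crossbar's axis at its middle; y along the crossbar, z up, legs towards -z. Legs 140 mm apart centre to centre, reaching 80 mm below the crossbar's axis; crossbar straight over its middle 110 mm. Grip the middle of the crossbar from above.
- short_handle: The short-legged handle, of the same 12 mm bar and hung the same way on the other stand: legs 110 mm apart centre to centre, reaching only 45 mm below the crossbar's axis. Same frame. It stays where it is.
- stand_long: Hook stand of the long handle, fixed; the two stands are alike, in either order. Origin under its 90 x 90 x 12 mm base plate, y along the hung crossbar. Two upturned hooks of 8 mm wire at y = -32 and +32 mm (56 mm free between for fingers) hold the crossbar in V seats open upwards, its axis at x = 0, z = 140 mm. Hook tips (-x side) and posts (x = 14 mm) end at z = 158 mm.
- stand_short: The like stand on which the short handle hangs. Same frame and sizes.
- fixture: Grey clip fixture, fixed. Origin under its 110 x 100 x 12 mm base; y along the slots, x towards the jaw. Two forked posts 12 mm thick at y = -34 and +34 mm; 56 mm free between them for fingers above z = 70 mm. Slots 15 mm wide, open upwards, floor at z = 114 mm; fixed flared wall on the -x side (top z = 151 mm), jaw on the +x side (top z = 153 mm); mouth about 28 mm wide.
- clip (a point): Point where the middle of the crossbar's axis lies when fully seated, centred between the two posts: 120 mm above the fixture's origin. Axes as the fixture's.
- jaw (a joint): Sprung hinged steel jaw with a nose over each slot, rad: 0 closed (the start), growing as it swings to the fixture's +x, at most 0.5. A bar pushed down on the sloping noses swings it about 0.1 rad, at 5 to 15 N in all; it snaps back to near 0 over the bar once that is on the slot floor. Hinge axis 60 mm below the point clip, at x = 16 mm.
- jaw_nose (a point): Middle of the line between the lower tips of the two noses; 8 mm above the point clip when closed.
- nut_a: Loose steel hexagon nut, 30 mm across flats, 16 mm high, standing between the fixed things. Origin under its centre.
- nut_b: Another such nut.
- bent_rod_a: Loose L-shaped bent steel rod, 12 mm bar, 120 x 50 mm, lying at the back. Origin under the middle of the long leg.
- bent_rod_b: Another, 110 x 45 mm.
- screwdriver: Loose red-handled screwdriver lying in front, near the robot, roughly across it.
- tin: Loose closed white tin, 70 mm diameter, 80 mm high, at the back left. Origin under its centre.

How it is judged:
By the outcome, as a careful person would: the job done as asked, in the order asked, and still so for the second after the job is handed in, with the robot touching nothing.
It also fails if it takes over 48 s, if anything falls off the work surface, if the arm or the gripper's body presses on something with over 40 N, if the wrist force passes 120 N, or if a joint passes its speed limit or range.

## Working session

There is one attempt and no reset: what is moved stays moved. The work goes in short steps, Python scripts to look and compute and a tool call to move; the robot and the scene stay as the last step left them, time stands still between calls to the robot, and variables do not carry over. Pictures are saved under pics/ and viewed, about 8 in all and at most 12, crops included, and the job is handed in when it is done.

Besides the shell and the picture viewer there is one more tool, called after "Call:" as a command line: name --argument value ..., lists and objects as JSON in quotes. apply_moves: Moves the arm, as the interface text tells. Its arguments: {"type":"object","properties":{"increments":{"type":"array"}},"required":["increments"]}

```bash
mkdir -p pics; python3 - <<'E'
from cell import *
import cv2
for n in ("scene","top"):
    im=get_image(n); cv2.imwrite(f"pics/{n}0.png",im[:,:,::-1]); print(n,calibration(n))
print(read_state())
E
```

```text
scene {'camera_matrix': array([[568.18119139,   0.        , 318.55644208],
       [  0.        , 568.18119139, 236.99741842],
       [  0.        ,   0.        ,   1.        ]]), 'distortion': array([-0.12345242,  0.        ,  0.        ,  0.        ,  0.        ]), 'origin': array([982.43264961, 510.04864703, 755.25615402]), 'attitude': array([0.77397627, 0.0133222 , 2.46793469])}
top {'camera_matrix': array([[585.42911795,   0.        , 320.10746537],
       [  0.        , 585.42911795, 244.62814649],
       [  0.        ,   0.        ,   1.        ]]), 'distortion': array([-0.13496717,  0.        ,  0.        ,  0.        ,  0.        ]), 'origin': array([ 411.96267319,    2.48097414, 1034.5322261 ]), 'attitude': array([ 0.18109101,  0.01590759, -1.55053419])}
{'clock': 0.1, 'qpos': array([-1.29082838,  0.62926376,  0.03843832,  1.51828187, -0.02697669,
        0.99629123, -0.01995769]), 'qd': array([ 0.00216367,  0.00013197,  0.00013715, -0.00029191, -0.00137752,
        0.00020135,  0.00011748]), 'tau': array([ 3.33733355e-03, -5.64525032e+01,  1.23064689e+00, -1.93970507e+01,
        1.13582419e-02,  5.43401184e-03, -2.73027382e-05]), 'eef_pos': array([220.0613049 , 610.95088583, 196.36998555]), 'tool_rot': array([-3.13986662e+00,  3.39400397e-05,  2.79588461e+00]), 'force': array([ 0.45700594, -0.05344897,  0.22437514]), 'torque': array([ 0.00943437, -0.02560678, -0.01622279]), 'width': 85.45880701928677}
```

View pics/scene0.png

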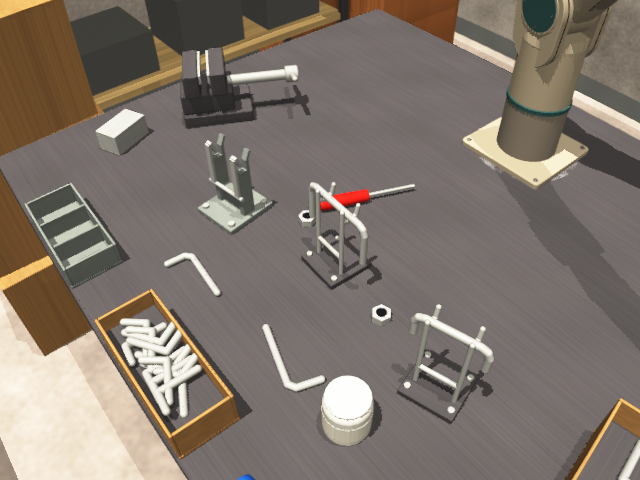

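View pics/top0.png

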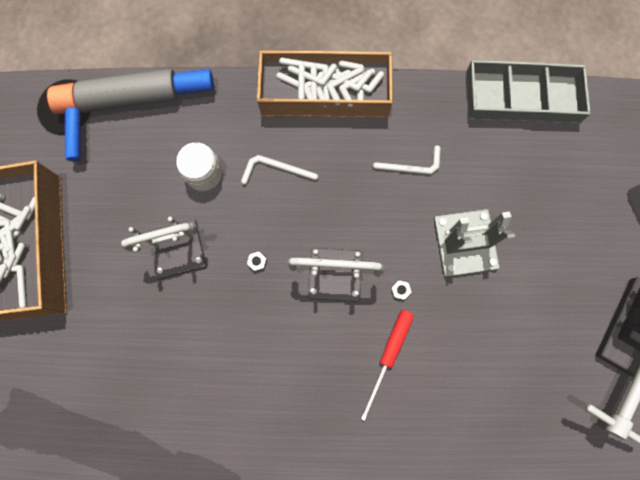

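The scene view shows the long handle hanging on the middle stand, crossbar from about (313,187) to (363,235). The short one is on the near stand and the fixture is at (235,185). In the top view the long crossbar runs from (292,262) to (380,267) and the fixture is at (470,243). I'll enlarge these next.

```bash
cat > h.py <<'E'
import numpy as np, cv2
from cell import calibration
from scipy.spatial.transform import Rotation as R
def cam(n):
    c=calibration(n); M=R.from_euler('xyz',c['attitude']).as_matrix(); return c,M
def proj(n,P):
    c,M=cam(n); p=(np.atleast_2d(P)-c['origin'])@M; p=p*[1,-1,-1]
    return cv2.projectPoints(p.astype(float),np.zeros(3),np.zeros(3),c['camera_matrix'],c['distortion'])[0][:,0]
def ray(n,uv):
    c,M=cam(n); q=cv2.undistortPoints(np.array([[uv]],float),c['camera_matrix'],c['distortion'])[0,0]
    d=M@np.array([q[0],-q[1],-1.]); return c['origin'],d
def onz(n,uv,z):
    o,d=ray(n,uv); return o+d*(z-o[2])/d[2]
def crop(im,x,y,w,h,W,H):
    return cv2.resize(im[y:y+h,x:x+w],(W,H),interpolation=cv2.INTER_CUBIC)
E
python3 - <<'E'
import cv2,numpy as np
from h import *
t=cv2.imread('pics/top0.png');s=cv2.imread('pics/scene0.png')
a=crop(t,280,235,120,90,400,300);b=crop(t,420,195,120,90,400,300)
c=crop(s,285,175,120,90,400,300);d=crop(s,180,125,140,105,400,300)
m=np.vstack([np.hstack([a,b]),np.hstack([c,d])]);cv2.imwrite('pics/m1.png',m)
for uv in [(292,262),(380,267)]: print(onz('top',uv,143))
E
```

```text
[546.9225274   62.75447615 143.        ]
[541.53428111 -72.82610617 143.        ]
```

View pics/m1.png

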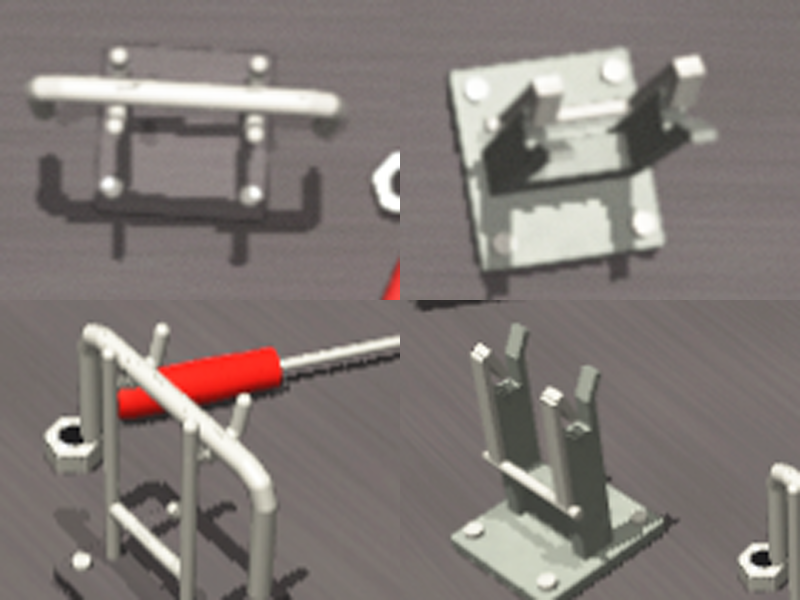

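The crops confirm it. The hook posts and the jaw are both on the far (+x) side, so both frames are roughly aligned with the world, and the fixture is yawed a little. Now I'll fit the poses from the pixels I picked.

```bash
cat > fit.py <<'E'
from h import *
from scipy.optimize import least_squares
T=lambda u,v,x0,y0,s:(u/s+x0,v/s+y0)
a=lambda u,v:T(u,v,280,235,10/3); b=lambda u,v:T(u-400,v,420,195,10/3)
c=lambda u,v:T(u,v-300,285,175,10/3); d=lambda u,v:T(u-400,v-300,180,125,400/140)
def fit(obs,p0):
    def tr(p,P): 
        C,S=np.cos(p[2]),np.sin(p[2]); return [p[0]+C*P[0]-S*P[1],p[1]+S*P[0]+C*P[1],P[2]]
    f=lambda p:np.concatenate([proj(n,tr(p,P))[0]-uv for n,uv,P in obs])
    r=least_squares(f,p0,loss='soft_l1'); return r.x,r.fun.reshape(-1,2).round(1)
if __name__=='__main__':
    # base corners fixture, jaw tops
    print('fix',*fit([('top',b(450,72),(55,50,12)),('top',b(628,48),(55,-50,12)),('top',b(664,245),(-55,-50,12)),('top',b(485,270),(-55,50,12)),
     ('scene',d(450,538),(55,-50,12)),('scene',d(675,520),(-55,50,12))],[560,-220,0]),sep='\n')
    print('handle top',*fit([('top',a(28,88),(0,76,140)),('top',a(341,104),(0,-76,140)),('top',a(183,96),(0,0,140))],[544,-5,0]),sep='\n')
    # base screws of stand are 4 white dots ; base corners
    print('scene line', [onz('scene',c(u,v),146) for u,v in [(92,330),(268,470)]])
    print('short', [onz('top',uv,140) for uv in [(124,243),(190,230)]])
E
python3 fit.py
```

```text
fix
[ 6.07159459e+02 -2.38974444e+02  1.53096476e-01]
[[-0.9 -0.2]
 [-0.3 -0.1]
 [ 0.1  0.5]
 [-1.   0.7]
 [-0.9 -1.8]
 [-3.7 -1. ]]
handle top
[ 5.45755232e+02 -3.49697822e+00 -3.26216741e-02]
[[-2.5 -0.1]
 [ 1.8  0. ]
 [ 0.   0. ]]
scene line [array([548.46684247, -62.40346266, 146.        ]), array([547.24621818,  66.54901715, 146.        ])]
short [array([572.67232582, 331.45882198, 140.        ]), array([595.3381365 , 225.71404752, 140.        ])]
```

Call:
apply_moves --increments '[{"tx": 0.027,"ty": -0.05,"tz": 0.01,"rz": -1.2},{"tx": 0.054,"ty": -0.1,"tz": 0.02,"rz": -2.4},{"tx": 0.081,"ty": -0.15,"tz": 0.03,"rz": -3.6},{"tx": 0.108,"ty": -0.2,"tz": 0.04,"rz": -4.8},{"tx": 0.135,"ty": -0.25,"tz": 0.04,"rz": -6.0},{"tx": 0.162,"ty": -0.3,"tz": 0.04,"rz": -7.2},{"tx": 0.189,"ty": -0.35,"tz": 0.04,"rz": -8.4},{"tx": 0.216,"ty": -0.4,"tz": 0.04,"rz": -9.6},{"tx": 0.243,"ty": -0.45,"tz": 0.04,"rz": -10.8},{"tx": 0.27,"ty": -0.5,"tz": 0.04,"rz": -12.0},{"tx": 0.297,"ty": -0.55,"tz": 0.04,"rz": -13.2},{"tx": 0.325,"ty": -0.614,"tz": 0.04,"rz": -14.4}]'

```text
$.increments[0]: bad value
```

Call:
apply_moves --increments '[{"tx": 0.027,"ty": -0.05,"tz": 0.01,"rx": 0,"ry": 0,"rz": -1.2,"claw": 0.085},{"tx": 0.054,"ty": -0.1,"tz": 0.02,"rx": 0,"ry": 0,"rz": -2.4,"claw": 0.085},{"tx": 0.081,"ty": -0.15,"tz": 0.03,"rx": 0,"ry": 0,"rz": -3.6,"claw": 0.085},{"tx": 0.108,"ty": -0.2,"tz": 0.04,"rx": 0,"ry": 0,"rz": -4.8,"claw": 0.085},{"tx": 0.135,"ty": -0.25,"tz": 0.04,"rx": 0,"ry": 0,"rz": -6.0,"claw": 0.085},{"tx": 0.162,"ty": -0.3,"tz": 0.04,"rx": 0,"ry": 0,"rz": -7.2,"claw": 0.085},{"tx": 0.189,"ty": -0.35,"tz": 0.04,"rx": 0,"ry": 0,"rz": -8.4,"claw": 0.085},{"tx": 0.216,"ty": -0.4,"tz": 0.04,"rx": 0,"ry": 0,"rz": -9.6,"claw": 0.07},{"tx": 0.243,"ty": -0.45,"tz": 0.04,"rx": 0,"ry": 0,"rz": -10.8,"claw": 0.07},{"tx": 0.27,"ty": -0.5,"tz": 0.04,"rx": 0,"ry": 0,"rz": -12.0,"claw": 0.07},{"tx": 0.297,"ty": -0.55,"tz": 0.04,"rx": 0,"ry": 0,"rz": -13.2,"claw": 0.07},{"tx": 0.325,"ty": -0.614,"tz": 0.04,"rx": 0,"ry": 0,"rz": -14.4,"claw": 0.07}]'

```text
clock: 1.3
eef_pos: [502.7, 83.8, 237.1]
tool_rot: [3.142, -0.0, 1.535]
force: [1.3, 0.5, -0.3]
width: 70.3
```

Call:
apply_moves --increments '[{"tx": 0.02,"ty": -0.043,"tz": 0,"rx": 0,"ry": 0,"rz": 0,"claw": 0.07},{"tx": 0.02,"ty": -0.043,"tz": 0,"rx": 0,"ry": 0,"rz": 0,"claw": 0.07},{"tx": 0.02,"ty": -0.043,"tz": 0,"rx": 0,"ry": 0,"rz": 0,"claw": 0.07},{"tx": 0.02,"ty": -0.043,"tz": 0,"rx": 0,"ry": 0,"rz": 0,"claw": 0.07}]'

```text
clock: 1.7
eef_pos: [521.4, 43.9, 236.8]
tool_rot: [-3.14, -0.001, 1.541]
force: [-0.8, 0.5, -0.6]
width: 69.9
```

Call:
apply_moves --increments '[{"tx": 0.024,"ty": -0.047,"tz": -0.01,"rx": 0,"ry": 0,"rz": 0,"claw": 0.07},{"tx": 0.024,"ty": -0.047,"tz": -0.02,"rx": 0,"ry": 0,"rz": 0,"claw": 0.07},{"tx": 0.024,"ty": -0.047,"tz": -0.04,"rx": 0,"ry": 0,"rz": 0,"claw": 0.07},{"tx": 0.024,"ty": -0.047,"tz": -0.06,"rx": 0,"ry": 0,"rz": 0,"claw": 0.07},{"tx": 0.024,"ty": -0.047,"tz": -0.06,"rx": 0,"ry": 0,"rz": 0,"claw": 0.07},{"tx": 0.024,"ty": -0.047,"tz": -0.06,"rx": 0,"ry": 0,"rz": 0,"claw": 0.07}]'

```text
clock: 2.3
eef_pos: [545.9, -3.3, 177.3]
tool_rot: [-3.141, -0.0, 1.541]
force: [-0.0, -0.6, 0.9]
width: 70.2
```

```bash
cat > look.py <<'E'
import sys
from h import *
from cell import *
# usage: name, then view x y w h per tile, W H
n=sys.argv[1]; W,H=int(sys.argv[2]),int(sys.argv[3]); out=[]
for a in sys.argv[4:]:
    v,x,y,w,h=a.split(','); im=np.ascontiguousarray(get_image(v)[:,:,::-1]); cv2.imwrite(f'pics/{n}_{v}.png',im); out.append(crop(im,int(x),int(y),int(w),int(h),W,H))
cv2.imwrite(f'pics/{n}.png',np.hstack(out)); s=read_state(); print(s['clock'],s['eef_pos'],s['tool_rot'],s['force'],s['width'])
E
python3 look.py g1 400 500 scene,270,130,128,160 top,280,190,112,140
```

```text
2.4 [546.81127237  -3.80730287 178.1674985 ] [ 3.13990007e+00 -2.88207058e-04  1.54037523e+00] [ 0.34246446 -0.53174353 -0.12771919] 69.68521372925267
```

View pics/g1.png

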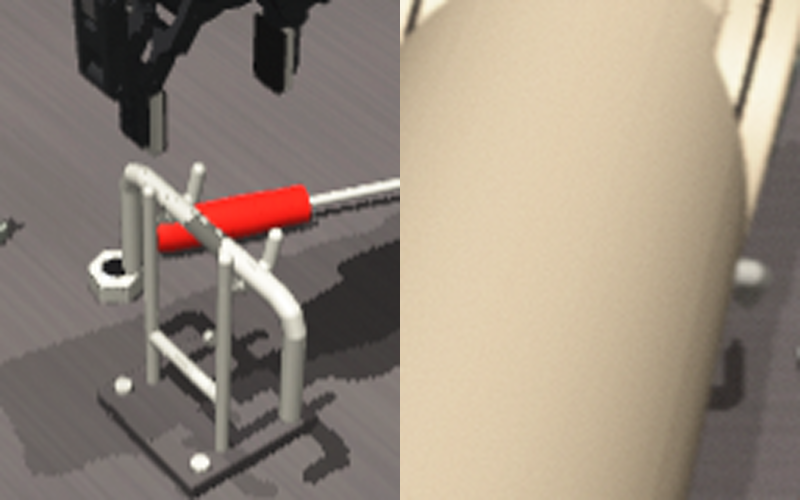

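The scene crop shows the open fingers above the crossbar, with tips near tile (143,150) and (275,90). The hook posts end at tile (148,190) and (226,245). I'll check that against the fitted pose.

```bash
python3 - <<'E'
from h import *
h=-0.0326;o=np.array([545.8,-3.5,0]);Rz=R.from_euler('z',h).as_matrix()
f=lambda P:((proj('scene',(Rz@np.array(P).T).T+o)-[270,130])*3.125).round(0)
print('posts',f([[14,-32,158],[14,32,158]]).tolist(),'tips',f([[-14,-32,158],[-14,32,158]]).tolist(),'legs bottom',f([[0,-70,60],[0,70,60]]).tolist(),'bends',f([[0,-70,146],[0,70,146]]).tolist())
print('base',f([[45,-45,12],[45,45,12],[-45,-45,12]]).tolist())
print('fingers',f([[-35,0,185],[35,0,185]]).tolist())
E
```

```text
posts [[149.0, 185.0], [226.0, 252.0]] tips [[192.0, 163.0], [270.0, 229.0]] legs bottom [[131.0, 271.0], [289.0, 418.0]] bends [[128.0, 155.0], [297.0, 301.0]]
base [[95.0, 390.0], [192.0, 487.0], [219.0, 321.0]]
fingers [[264.0, 139.0], [153.0, 194.0]]
```

The posts and base agree with the fit to about 1.5 px, so I'll descend and grip.

Call:
apply_moves --increments '[{"tx": -0.001,"ty": 0,"tz": -0.03,"rx": 0,"ry": 0,"rz": 0,"claw": 0.06},{"tx": -0.001,"ty": 0,"tz": -0.05,"rx": 0,"ry": 0,"rz": 0,"claw": 0.06},{"tx": -0.001,"ty": 0,"tz": -0.057,"rx": 0,"ry": 0,"rz": 0,"claw": 0.06},{"tx": -0.001,"ty": 0,"tz": -0.057,"rx": 0,"ry": 0,"rz": 0,"claw": 0.04},{"tx": -0.001,"ty": 0,"tz": -0.057,"rx": 0,"ry": 0,"rz": 0,"claw": 0.02},{"tx": -0.001,"ty": 0,"tz": -0.057,"rx": 0,"ry": 0,"rz": 0,"claw": 0.005},{"tx": -0.001,"ty": 0,"tz": -0.057,"rx": 0,"ry": 0,"rz": 0,"claw": 0.0},{"tx": -0.001,"ty": 0,"tz": -0.057,"rx": 0,"ry": 0,"rz": 0,"claw": 0.0},{"tx": -0.001,"ty": 0,"tz": -0.057,"rx": 0,"ry": 0,"rz": 0,"claw": 0.0},{"tx": -0.001,"ty": 0,"tz": -0.057,"rx": 0,"ry": 0,"rz": 0,"claw": 0.0}]'

```text
clock: 3.4
eef_pos: [545.2, -4.5, 120.3]
tool_rot: [3.141, -0.0, 1.539]
force: [-0.6, -0.2, 0.4]
width: -0.1
```

```bash
python3 look.py g2 400 500 scene,270,130,128,160 top,260,180,128,160
```

```text
3.5 [545.13840435  -4.50719795 120.16120811] [-3.14153913e+00 -3.90095182e-05  1.53914350e+00] [ 0.2299391   0.39414987 -0.66762447] -0.38030971224601134
```

View pics/g2.png

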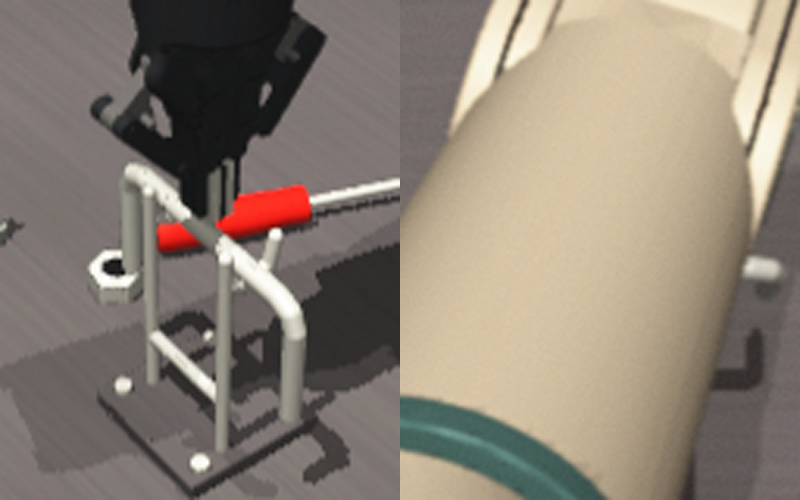

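The gripper shut on nothing. The closed fingertips appear near tile (205,215), just above the crossbar, although the reported TCP is 20 mm below it. I'll enlarge that area and mark the projected TCP.

```bash
python3 - <<'E'
from h import *
im=cv2.imread('pics/g2_scene.png');x0,y0,s=300,150,10
o=cv2.resize(im[y0:y0+60,x0:x0+80],(800,600),interpolation=cv2.INTER_CUBIC)
for z,c in [(120,(0,0,255)),(140,(0,255,255)),(155,(0,255,0)),(170,(255,0,0))]:
    u=((proj('scene',[545.1,-4.5,z])[0]-[x0,y0]+.5)*s).astype(int); print(z,u); cv2.circle(o,tuple(int(k) for k in u),5,c,-1)
cv2.imwrite('pics/g2z.png',o)
E
```

```text
120 [370 636]
140 [371 545]
155 [372 475]
170 [372 404]
```

View pics/g2z.png

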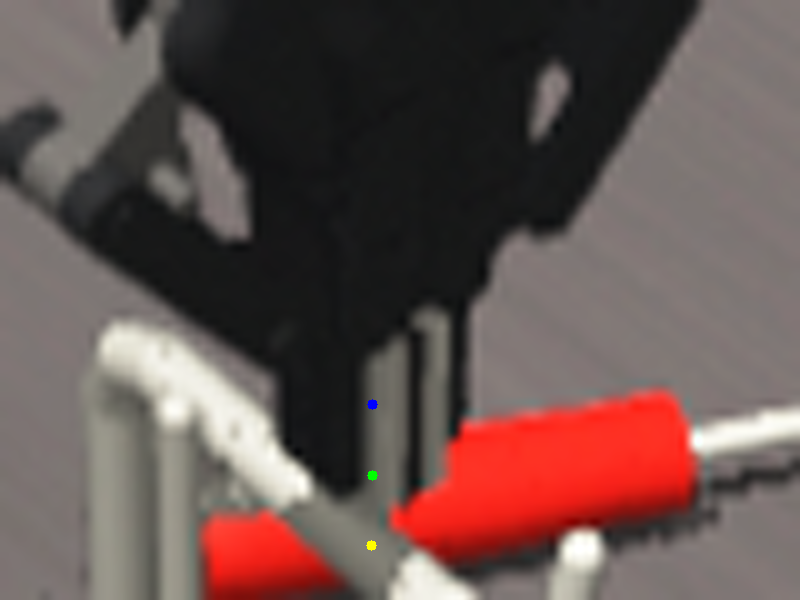

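The pads end at about z = 148 by the camera, while the state says 120. So the fingers really sit about 28 mm higher than reported, or the offset runs along the viewing ray. Descending to a reported 92 is clear of everything either way, so I'll open, descend, close and read the width.

Call:
apply_moves --increments '[{"tx": 0,"ty": 0,"tz": 0.01,"rx": 0,"ry": 0,"rz": 0,"claw": 0.06},{"tx": 0,"ty": 0,"tz": 0.01,"rx": 0,"ry": 0,"rz": 0,"claw": 0.06},{"tx": 0,"ty": 0,"tz": 0.01,"rx": 0,"ry": 0,"rz": 0,"claw": 0.06},{"tx": 0,"ty": 0,"tz": 0.01,"rx": 0,"ry": 0,"rz": 0,"claw": 0.06},{"tx": 0,"ty": 0,"tz": -0.01,"rx": 0,"ry": 0,"rz": 0,"claw": 0.06},{"tx": 0,"ty": 0,"tz": -0.02,"rx": 0,"ry": 0,"rz": 0,"claw": 0.06},{"tx": 0,"ty": 0,"tz": -0.028,"rx": 0,"ry": 0,"rz": 0,"claw": 0.06},{"tx": 0,"ty": 0,"tz": -0.028,"rx": 0,"ry": 0,"rz": 0,"claw": 0.06}]'

```text
clock: 4.3
eef_pos: [544.2, -4.6, 91.0]
tool_rot: [-3.139, 0.0, 1.539]
force: [-0.2, -0.3, -0.2]
width: 60.1
```

```bash
python3 look.py g3 800 600 scene,285,130,100,75
```

```text
4.35 [544.75896039  -4.6089371   91.71505018] [-3.14035037e+00  9.91272087e-05  1.53897743e+00] [ 0.25234719  0.00139532 -0.00830395] 59.899428717311615
```

View pics/g3.png

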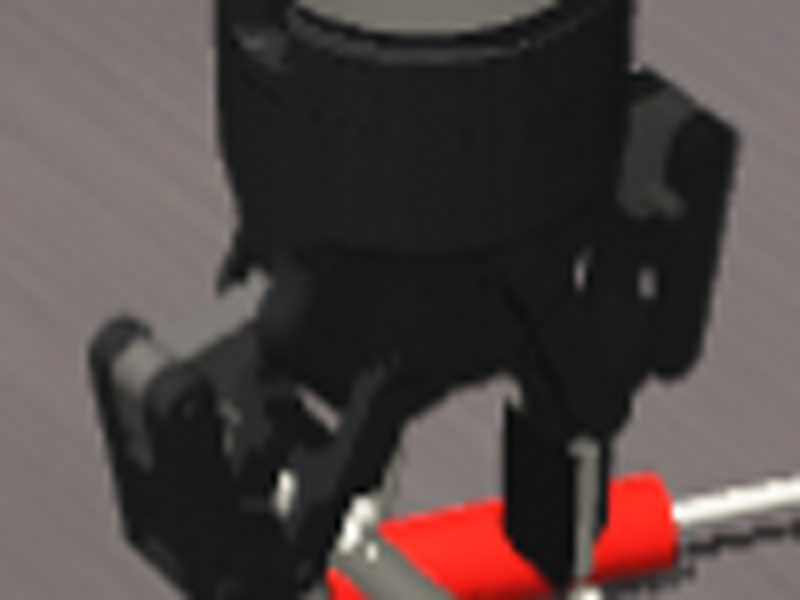

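The fingers now stand on either side of the crossbar, the front one covering the -y bend. Closing.

Call:
apply_moves --increments '[{"tx": 0,"ty": 0,"tz": 0,"rx": 0,"ry": 0,"rz": 0,"claw": 0.04},{"tx": 0,"ty": 0,"tz": 0,"rx": 0,"ry": 0,"rz": 0,"claw": 0.025},{"tx": 0,"ty": 0,"tz": 0,"rx": 0,"ry": 0,"rz": 0,"claw": 0.015},{"tx": 0,"ty": 0,"tz": 0,"rx": 0,"ry": 0,"rz": 0,"claw": 0.008},{"tx": 0,"ty": 0,"tz": 0,"rx": 0,"ry": 0,"rz": 0,"claw": 0.0},{"tx": 0,"ty": 0,"tz": 0,"rx": 0,"ry": 0,"rz": 0,"claw": 0.0},{"tx": 0,"ty": 0,"tz": 0,"rx": 0,"ry": 0,"rz": 0,"claw": 0.0}]'

```text
clock: 5.05
eef_pos: [545.8, -4.6, 92.7]
tool_rot: [3.14, -0.0, 1.539]
force: [0.6, 0.2, 5.2]
width: 9.6
```

```bash
python3 look.py g4 800 600 scene,280,150,120,90
```

```text
5.1 [545.79268766  -4.51725355  92.64423667] [ 3.14025760e+00 -1.51386905e-04  1.53916974e+00] [1.37707624 0.69971651 5.28365477] 9.39173479558988
```

View pics/g4.png

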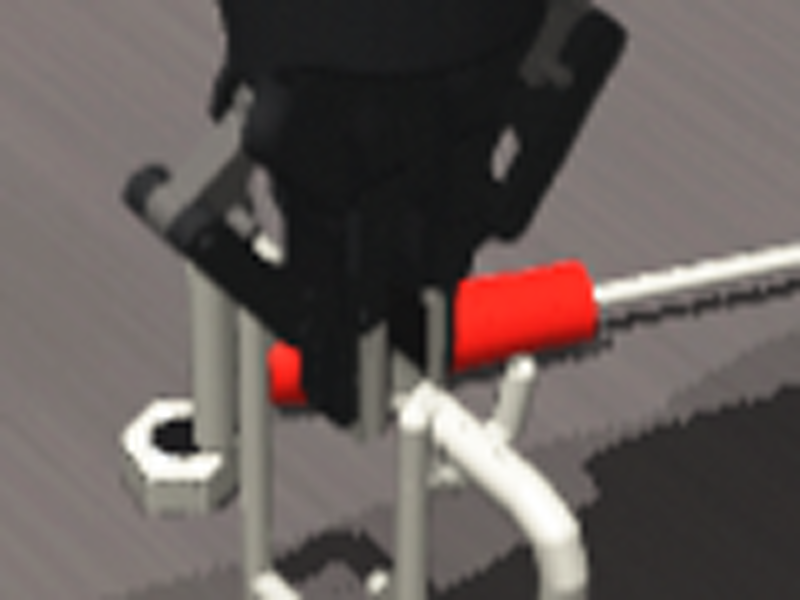

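```bash
python3 - <<'E'
from h import *
for z in (100,110,120,130,140): print(z,((proj('scene',[[551,6.5,z],[554,-15.5,z],[540,6.5,z],[545,0,z]])-[280,150]+.5)*6.667).round(0).tolist())
E
```

```text
100 [[390.0, 518.0], [324.0, 475.0], [424.0, 498.0], [391.0, 493.0]]
110 [[390.0, 489.0], [323.0, 446.0], [424.0, 469.0], [392.0, 463.0]]
120 [[390.0, 459.0], [323.0, 416.0], [425.0, 439.0], [392.0, 434.0]]
130 [[391.0, 429.0], [323.0, 386.0], [426.0, 409.0], [393.0, 404.0]]
140 [[391.0, 398.0], [323.0, 356.0], [427.0, 379.0], [393.0, 373.0]]
```

By the camera, the fingertips are at about z = 126 with the bar 14 mm above them, so it sits a little low in the pads. I'll regrip 6 mm lower.

Call:
apply_moves --increments '[{"tx": 0,"ty": 0,"tz": 0,"rx": 0,"ry": 0,"rz": 0,"claw": 0.03},{"tx": 0,"ty": 0,"tz": 0,"rx": 0,"ry": 0,"rz": 0,"claw": 0.03},{"tx": 0,"ty": 0,"tz": -0.006,"rx": 0,"ry": 0,"rz": 0,"claw": 0.03},{"tx": 0,"ty": 0,"tz": -0.006,"rx": 0,"ry": 0,"rz": 0,"claw": 0.015},{"tx": 0,"ty": 0,"tz": -0.006,"rx": 0,"ry": 0,"rz": 0,"claw": 0.008},{"tx": 0,"ty": 0,"tz": -0.006,"rx": 0,"ry": 0,"rz": 0,"claw": 0.0},{"tx": 0,"ty": 0,"tz": -0.006,"rx": 0,"ry": 0,"rz": 0,"claw": 0.0},{"tx": 0,"ty": 0,"tz": -0.006,"rx": 0,"ry": 0,"rz": 0,"claw": 0.0}]'

```text
clock: 5.9
eef_pos: [544.9, -4.5, 86.0]
tool_rot: [-3.141, -0.0, 1.539]
force: [0.5, 0.1, -1.4]
width: 10.2
```

Call:
apply_moves --increments '[{"tx": 0,"ty": 0,"tz": 0.01,"rx": 0,"ry": 0,"rz": 0,"claw": 0},{"tx": 0,"ty": 0,"tz": 0.025,"rx": 0,"ry": 0,"rz": 0,"claw": 0},{"tx": 0,"ty": 0,"tz": 0.045,"rx": 0,"ry": 0,"rz": 0,"claw": 0},{"tx": 0,"ty": 0,"tz": 0.065,"rx": 0,"ry": 0,"rz": 0,"claw": 0},{"tx": 0,"ty": 0,"tz": 0.085,"rx": 0,"ry": 0,"rz": 0,"claw": 0},{"tx": 0,"ty": 0,"tz": 0.105,"rx": 0,"ry": 0,"rz": 0,"claw": 0},{"tx": 0,"ty": 0,"tz": 0.12,"rx": 0,"ry": 0,"rz": 0,"claw": 0},{"tx": 0,"ty": 0,"tz": 0.13,"rx": 0,"ry": 0,"rz": 0,"claw": 0},{"tx": 0,"ty": 0,"tz": 0.13,"rx": 0,"ry": 0,"rz": 0,"claw": 0}]'

```text
clock: 6.8
eef_pos: [545.9, -4.6, 217.8]
tool_rot: [3.139, -0.0, 1.539]
force: [-0.4, -0.8, -2.7]
width: 10.1
```

Call:
apply_moves --increments '[{"tx": 0.01,"ty": -0.035,"tz": 0,"rx": 0,"ry": 0,"rz": 0.3,"claw": 0},{"tx": 0.02,"ty": -0.075,"tz": 0,"rx": 0,"ry": 0,"rz": 0.7,"claw": 0},{"tx": 0.03,"ty": -0.115,"tz": 0,"rx": 0,"ry": 0,"rz": 1.1,"claw": 0},{"tx": 0.04,"ty": -0.155,"tz": 0,"rx": 0,"ry": 0,"rz": 1.5,"claw": 0},{"tx": 0.05,"ty": -0.195,"tz": 0,"rx": 0,"ry": 0,"rz": 1.8,"claw": 0},{"tx": 0.057,"ty": -0.22,"tz": 0,"rx": 0,"ry": 0,"rz": 2.0,"claw": 0},{"tx": 0.061,"ty": -0.235,"tz": 0,"rx": 0,"ry": 0,"rz": 2.13,"claw": 0},{"tx": 0.061,"ty": -0.235,"tz": 0,"rx": 0,"ry": 0,"rz": 2.13,"claw": 0},{"tx": 0.061,"ty": -0.235,"tz": 0,"rx": 0,"ry": 0,"rz": 2.13,"claw": 0},{"tx": 0.061,"ty": -0.235,"tz": 0,"rx": 0,"ry": 0,"rz": 2.13,"claw": 0}]'

```text
clock: 7.8
eef_pos: [606.2, -236.7, 215.8]
tool_rot: [-3.141, -0.002, 1.728]
force: [-0.8, 0.0, -1.7]
width: 9.9
```

```bash
python3 look.py p1 400 600 scene,170,70,120,180 top,430,120,120,180
```

```text
7.9 [ 606.39101952 -237.25129059  216.22630265] [ 3.14147657e+00 -1.26691509e-03  1.72752627e+00] [-0.8705983  -0.23024205 -1.857916  ] 9.949040970080167
```

View pics/p1.png

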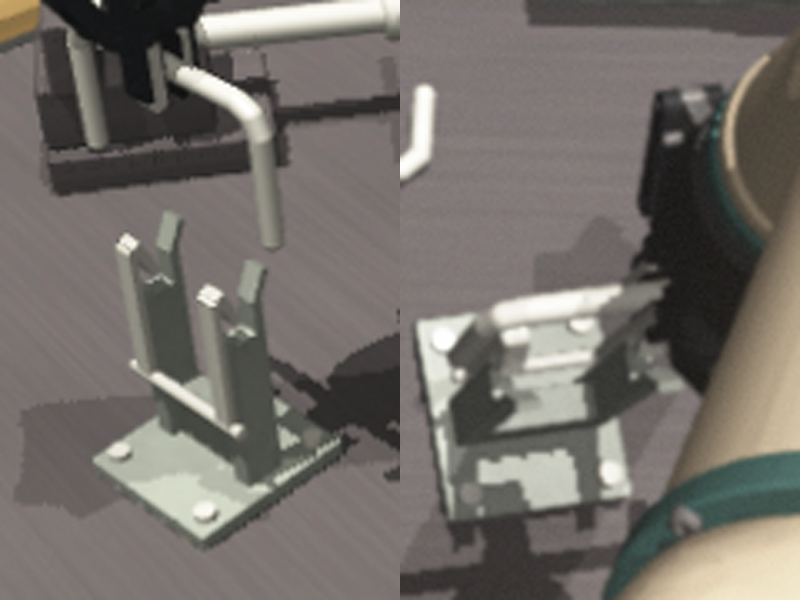

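In the scene tile the leg bottoms are at (98,147) and (272,245), and the base corners at (95,458), (205,532) and (345,437). In the top tile the base corners are at (415,322), (448,520) and (632,497), and the bar's left end at about (490,312). The handle is held level over the fixture. Next I'll fit both poses.

```bash
cat > f2.py <<'E'
from fit import *
s=lambda u,v:(u/(10/3)+170-.35,v/(10/3)+70-.35); t=lambda u,v:((u-400)/(10/3)+430-.35,v/(10/3)+120-.35)
b0=lambda u,v:tuple(np.array(b(u,v))-.35)
obs=[('top',t(415,322),(55,50,12)),('top',t(448,520),(-55,50,12)),('top',t(632,497),(-55,-50,12)),('top',b0(628,48),(55,-50,12)),('top',b0(450,72),(55,50,12)),('top',b0(664,245),(-55,-50,12)),('top',b0(485,270),(-55,50,12)),
 ('scene',s(95,458),(55,-50,12)),('scene',s(205,532),(55,50,12)),('scene',s(345,437),(-55,50,12))]
p,r=fit(obs,[607,-239,.15]); print('all',p); print(r.tolist())
print('top only',fit(obs[:7],p)[0],'scene only',fit(obs[7:],p)[0])
C=R.from_euler('z',p[2]).as_matrix(); o=np.array([p[0],p[1],0])
F=lambda P:np.array(P,float)@C.T+o
S=lambda P:((proj('scene',P)+.35-[170,70])*10/3).round(0).tolist()
Tt=lambda P:((proj('top',P)+.35-[430,120])*10/3+[400,0]).round(0).tolist()
print('jaw rod z60 x16',S(F([[16,-45,60],[16,45,60]])),'post floor centre',S(F([[0,-34,114],[0,34,114]])),'mouth ctr',S(F([[0,-34,152],[0,34,152]])), 'jawtop x14',S(F([[14,-34,153],[14,34,153]])),'wall x-14',S(F([[-14,-34,151],[-14,34,151]])))
q=R.from_euler('z',1.7275-np.pi/2).as_matrix()
for z in (255,262,270): 
    H=np.array([[0,-70,-80],[0,70,-80],[0,76,-20],[0,0,0],[0,60,0]])@q.T+[606.8,-236.2,z]
    print(z,'scene',S(H),'top',Tt(H))
E
python3 f2.py
```

```text
all [ 6.07433956e+02 -2.38817898e+02  1.54924205e-01]
[[-0.2, 0.1], [0.4, 0.9], [-0.0, -0.0], [-0.1, 0.0], [-0.7, 0.1], [0.4, 0.6], [-0.7, 0.9], [-1.7, -0.4], [-1.0, 1.5], [-0.7, 0.3]]
top only [ 6.08088919e+02 -2.39077230e+02  1.50404499e-01] scene only [ 6.05151874e+02 -2.38640252e+02  1.59407507e-01]
jaw rod z60 x16 [[134.0, 365.0], [238.0, 434.0]] post floor centre [[155.0, 285.0], [236.0, 335.0]] mouth ctr [[145.0, 229.0], [228.0, 279.0]] jawtop x14 [[125.0, 239.0], [208.0, 290.0]] wall x-14 [[165.0, 219.0], [248.0, 268.0]]
255 scene [[100.0, 171.0], [274.0, 273.0], [271.0, 178.0], [164.0, 88.0], [244.0, 131.0]] top [[746.0, 324.0], [449.0, 365.0], [462.0, 338.0], [650.0, 303.0], [510.0, 322.0]]
262 scene [[98.0, 160.0], [273.0, 262.0], [270.0, 166.0], [162.0, 76.0], [243.0, 119.0]] top [[751.0, 321.0], [452.0, 362.0], [466.0, 334.0], [655.0, 299.0], [514.0, 318.0]]
270 scene [[96.0, 148.0], [271.0, 249.0], [268.0, 152.0], [160.0, 62.0], [241.0, 105.0]] top [[757.0, 317.0], [455.0, 358.0], [469.0, 330.0], [661.0, 294.0], [518.0, 313.0]]
```

Predictions and observations agree to about 1 mm, with the bar at z ≈ 270 (reported z + 54). The handle needs about -2.5 mm in y and nothing in x or yaw. I'll descend to just above the mouth.

Call:
apply_moves --increments '[{"tx": 0,"ty": -0.0025,"tz": -0.015,"rx": 0,"ry": 0,"rz": 0,"claw": 0},{"tx": 0,"ty": -0.0025,"tz": -0.035,"rx": 0,"ry": 0,"rz": 0,"claw": 0},{"tx": 0,"ty": -0.0025,"tz": -0.055,"rx": 0,"ry": 0,"rz": 0,"claw": 0},{"tx": 0,"ty": -0.0025,"tz": -0.075,"rx": 0,"ry": 0,"rz": 0,"claw": 0},{"tx": 0,"ty": -0.0025,"tz": -0.09,"rx": 0,"ry": 0,"rz": 0,"claw": 0},{"tx": 0,"ty": -0.0025,"tz": -0.1,"rx": 0,"ry": 0,"rz": 0,"claw": 0},{"tx": 0,"ty": -0.0025,"tz": -0.1,"rx": 0,"ry": 0,"rz": 0,"claw": 0},{"tx": 0,"ty": -0.0025,"tz": -0.1,"rx": 0,"ry": 0,"rz": 0,"claw": 0}]'

```text
clock: 8.7
eef_pos: [606.5, -242.3, 116.5]
tool_rot: [3.141, 0.0, 1.725]
force: [0.6, -0.8, -2.1]
width: 10.4
```

```bash
python3 look.py p2 800 600 scene,160,100,140,105
```

```text
8.75 [ 606.8414839  -242.42677501  116.99422591] [3.14017583e+00 9.10546875e-04 1.72497287e+00] [-0.0653085   0.52025958 -1.68893925] 9.986113818126453
```

View pics/p2.png

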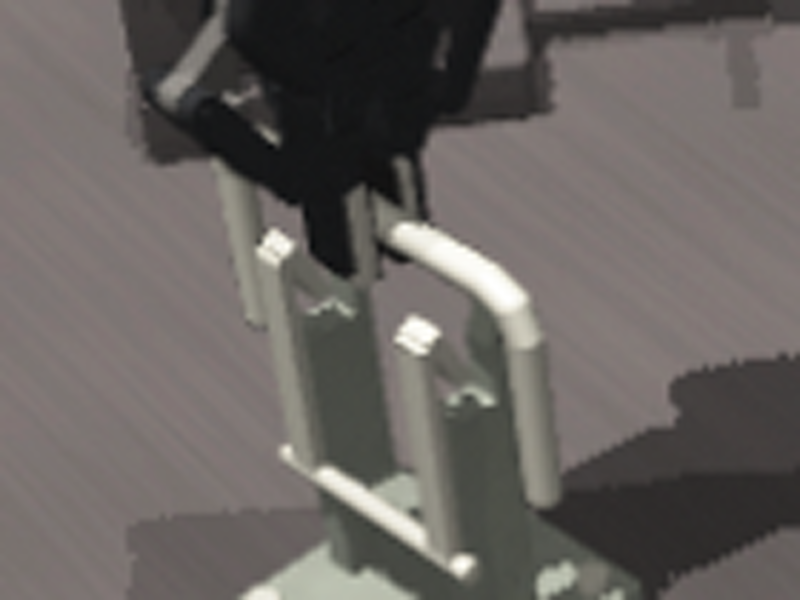

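```bash
python3 - <<'E'
from h import *
from scipy.optimize import least_squares
k=800/140
S=lambda P:((proj('scene',P)+.5-[160,100])*k).round(0).tolist()
q=R.from_euler('z',.155).as_matrix()
L=np.array([[0,-70,-80],[0,70,-80],[6,70,-80]])
for z in (166,171,176): print(z,S(L@q.T+[607.2,-241.3,z]))
f=np.array([607.4,-238.8,0])
print('fix: jawtops',S(np.array([[14,-34,153],[14,34,153]])@q.T+f),'rod',S(np.array([[16,-45,60],[16,45,60]])@q.T+f),'seated',S(L@q.T+f+[0,0,120]))
J=np.array([(S([607.2+d[0],-241.3+d[1],90+d[2]])[0]) for d in np.vstack([np.zeros(3),np.eye(3)*20])]);print((J[1:]-J[0])/20)
E
```

```text
166 [[263.0, 337.0], [544.0, 517.0], [530.0, 527.0]]
171 [[260.0, 326.0], [543.0, 505.0], [529.0, 515.0]]
176 [[258.0, 314.0], [541.0, 493.0], [527.0, 502.0]]
fix: jawtops [[272.0, 240.0], [414.0, 326.0]] rod [[288.0, 455.0], [466.0, 573.0]] seated [[286.0, 446.0], [561.0, 629.0], [548.0, 638.0]]
[[-2.6   1.25]
 [ 1.65  1.5 ]
 [-0.4  -2.45]]
```

The legs match a bar at (607.2, -241.3, 171), so it needs about +2.5 mm in y to centre. I'll correct that while starting down, then press in small steps.

Call:
apply_moves --increments '[{"tx": 0,"ty": 0.0025,"tz": 0,"rx": 0,"ry": 0,"rz": 0,"claw": 0},{"tx": 0,"ty": 0.0025,"tz": 0,"rx": 0,"ry": 0,"rz": 0,"claw": 0},{"tx": 0,"ty": 0.0025,"tz": -0.005,"rx": 0,"ry": 0,"rz": 0,"claw": 0},{"tx": 0,"ty": 0.0025,"tz": -0.01,"rx": 0,"ry": 0,"rz": 0,"claw": 0},{"tx": 0,"ty": 0.0025,"tz": -0.015,"rx": 0,"ry": 0,"rz": 0,"claw": 0},{"tx": 0,"ty": 0.0025,"tz": -0.02,"rx": 0,"ry": 0,"rz": 0,"claw": 0},{"tx": 0,"ty": 0.0025,"tz": -0.02,"rx": 0,"ry": 0,"rz": 0,"claw": 0}]'

```text
clock: 9.45
eef_pos: [605.4, -239.2, 95.0]
tool_rot: [-3.14, -0.001, 1.725]
force: [0.6, 0.1, -2.1]
width: 9.8
```

Call:
apply_moves --increments '[{"tx": 0.0005,"ty": 0,"tz": -0.003,"rx": 0,"ry": 0,"rz": 0,"claw": 0},{"tx": 0.0005,"ty": 0,"tz": -0.006,"rx": 0,"ry": 0,"rz": 0,"claw": 0},{"tx": 0.0005,"ty": 0,"tz": -0.009,"rx": 0,"ry": 0,"rz": 0,"claw": 0},{"tx": 0.0005,"ty": 0,"tz": -0.012,"rx": 0,"ry": 0,"rz": 0,"claw": 0},{"tx": 0.0005,"ty": 0,"tz": -0.012,"rx": 0,"ry": 0,"rz": 0,"claw": 0}]'

```text
clock: 9.95
eef_pos: [604.6, -240.5, 84.4]
tool_rot: [-3.138, -0.0, 1.724]
force: [-4.7, -0.7, 4.9]
width: 10.4
```

Call:
apply_moves --increments '[{"tx": 0,"ty": 0,"tz": -0.003,"rx": 0,"ry": 0,"rz": 0,"claw": 0},{"tx": 0,"ty": 0,"tz": -0.006,"rx": 0,"ry": 0,"rz": 0,"claw": 0},{"tx": 0,"ty": 0,"tz": -0.009,"rx": 0,"ry": 0,"rz": 0,"claw": 0},{"tx": 0,"ty": 0,"tz": -0.011,"rx": 0,"ry": 0,"rz": 0,"claw": 0},{"tx": 0,"ty": 0,"tz": -0.011,"rx": 0,"ry": 0,"rz": 0,"claw": 0}]'

```text
clock: 10.45
eef_pos: [604.5, -241.5, 73.8]
tool_rot: [-3.139, 0.001, 1.724]
force: [-5.8, -2.5, 4.1]
width: 10.7
```

Call:
apply_moves --increments '[{"tx": 0,"ty": 0,"tz": -0.003,"rx": 0,"ry": 0,"rz": 0,"claw": 0},{"tx": 0,"ty": 0,"tz": -0.006,"rx": 0,"ry": 0,"rz": 0,"claw": 0},{"tx": 0,"ty": 0,"tz": -0.009,"rx": 0,"ry": 0,"rz": 0,"claw": 0},{"tx": 0,"ty": 0,"tz": -0.009,"rx": 0,"ry": 0,"rz": 0,"claw": 0},{"tx": 0,"ty": 0,"tz": -0.009,"rx": 0,"ry": 0,"rz": 0,"claw": 0}]'

```text
clock: 10.95
eef_pos: [606.1, -239.9, 65.4]
tool_rot: [-3.141, -0.0, 1.725]
force: [-5.4, 0.6, 8.7]
width: 9.7
```

```bash
python3 look.py p3 800 600 scene,180,120,120,90
```

```text
11.0 [ 606.1289925  -239.96431024   65.44704475] [-3.14117215e+00 -3.61144525e-05  1.72468506e+00] [-5.69068769  0.18371598  8.84039805] 10.002826117833234
```

View pics/p3.png

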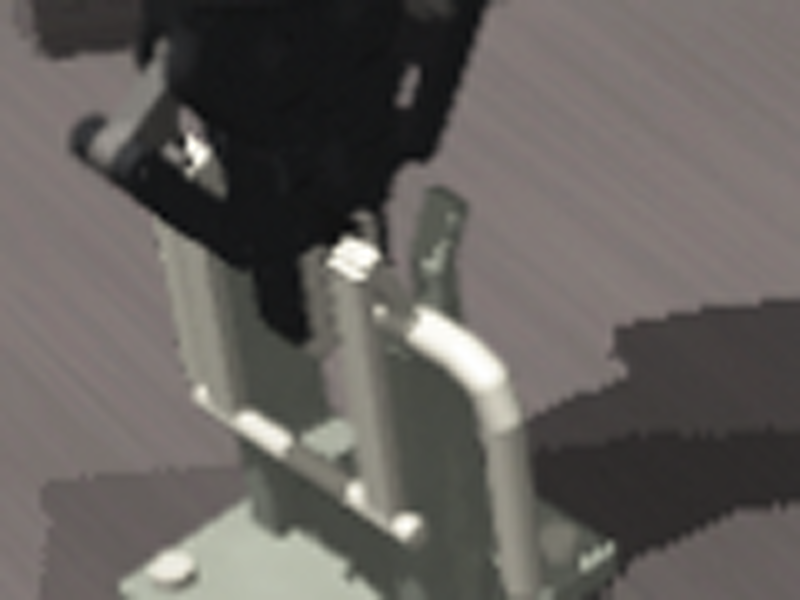

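Jaw cap is at tile (355,258), full-frame (233.2,158.7), the same as when closed. The +y leg bottom is at about full-frame (258.7,209.2), against (258.2,210.1) predicted for seated. I'll check the jaw numerically against the initial image.

```bash
cat > chk.py <<'E'
import sys
from h import *
a=cv2.imread('pics/scene0.png',0); 
def m(b,x,y,w,h,s=8):
    t=cv2.resize(a[y:y+h,x:x+w],None,fx=s,fy=s,interpolation=cv2.INTER_CUBIC)
    r=cv2.resize(b[y-10:y+h+10,x-10:x+w+10],None,fx=s,fy=s,interpolation=cv2.INTER_CUBIC)
    _,v,_,l=cv2.minMaxLoc(cv2.matchTemplate(r,t,cv2.TM_CCOEFF_NORMED)); return round(v,2),l[0]/s-10,l[1]/s-10
for n in sys.argv[1:]:
    b=cv2.imread(f'pics/{n}',0); print(n,'jaw cap+y',m(b,227,153,11,12),'jaw arm',m(b,229,170,10,20),'cap-y',m(b,202,138,11,12),'rod end',m(b,236,195,10,9))
o=np.array([607.4,-238.8,0]);q=R.from_euler('z',.155).as_matrix()
for j in (0,.1): 
    P=np.array([16+93*np.sin(j)-2*np.cos(j),34,60+93*np.cos(j)]); print(j,proj('scene',q@P+o))
E
python3 chk.py p1_scene.png p2_scene.png p3_scene.png
```

```text
p1_scene.png jaw cap+y (1.0, 0.0, 0.0) jaw arm (0.96, 0.0, 0.25) cap-y (1.0, 0.0, 0.0) rod end (0.99, 0.0, 0.125)
p2_scene.png jaw cap+y (1.0, 0.0, 0.0) jaw arm (0.89, 0.0, -0.125) cap-y (0.96, 0.0, 0.0) rod end (1.0, 0.0, 0.0)
p3_scene.png jaw cap+y (0.89, 0.125, 0.25) jaw arm (0.79, 0.25, -1.875) cap-y (0.7, 1.0, 0.0) rod end (1.0, 0.0, 0.0)
0 [[231.94563936 156.59998981]]
0.1 [[227.93688875 159.30181606]]
```

Call:
apply_moves --increments '[{"tx": 0,"ty": 0,"tz": -0.001,"rx": 0,"ry": 0,"rz": 0,"claw": 0},{"tx": 0,"ty": 0,"tz": -0.002,"rx": 0,"ry": 0,"rz": 0,"claw": 0},{"tx": 0,"ty": 0,"tz": -0.002,"rx": 0,"ry": 0,"rz": 0,"claw": 0}]'

```text
clock: 11.3
eef_pos: [606.2, -240.0, 65.3]
tool_rot: [3.141, -0.0, 1.725]
force: [-9.0, 1.5, 20.1]
width: 10.0
```

The position held while the force rose from 9 to 20 N, so the bar is on the slot floor. I'll relax, release and check before retreating.

Call:
apply_moves --increments '[{"tx": 0,"ty": 0,"tz": 0.002,"rx": 0,"ry": 0,"rz": 0,"claw": 0},{"tx": 0,"ty": 0,"tz": 0.002,"rx": 0,"ry": 0,"rz": 0,"claw": 0.015},{"tx": 0,"ty": 0,"tz": 0.002,"rx": 0,"ry": 0,"rz": 0,"claw": 0.025},{"tx": 0,"ty": 0,"tz": 0.002,"rx": 0,"ry": 0,"rz": 0,"claw": 0.04},{"tx": 0,"ty": 0,"tz": 0.002,"rx": 0,"ry": 0,"rz": 0,"claw": 0.05},{"tx": 0,"ty": 0,"tz": 0.002,"rx": 0,"ry": 0,"rz": 0,"claw": 0.05}]'

```text
clock: 11.9
eef_pos: [606.7, -239.4, 63.9]
tool_rot: [-3.141, -0.0, 1.725]
force: [-0.3, -0.5, -0.6]
width: 50.0
```

Call:
apply_moves --increments '[{"tx": 0,"ty": 0,"tz": 0.01,"rx": 0,"ry": 0,"rz": 0,"claw": 0.05},{"tx": 0,"ty": 0,"tz": 0.03,"rx": 0,"ry": 0,"rz": 0,"claw": 0.05},{"tx": 0,"ty": 0,"tz": 0.06,"rx": 0,"ry": 0,"rz": 0,"claw": 0.05},{"tx": 0,"ty": 0,"tz": 0.1,"rx": 0,"ry": 0,"rz": 0,"claw": 0.05},{"tx": 0,"ty": 0,"tz": 0.14,"rx": 0,"ry": 0,"rz": 0,"claw": 0.05},{"tx": 0,"ty": 0,"tz": 0.17,"rx": 0,"ry": 0,"rz": 0,"claw": 0.05},{"tx": -0.03,"ty": 0.03,"tz": 0.18,"rx": 0,"ry": 0,"rz": 0,"claw": 0.05},{"tx": -0.06,"ty": 0.06,"tz": 0.18,"rx": 0,"ry": 0,"rz": 0,"claw": 0.05},{"tx": -0.09,"ty": 0.09,"tz": 0.18,"rx": 0,"ry": 0,"rz": 0,"claw": 0.05},{"tx": -0.12,"ty": 0.12,"tz": 0.18,"rx": 0,"ry": 0,"rz": 0,"claw": 0.05},{"tx": -0.12,"ty": 0.16,"tz": 0.18,"rx": 0,"ry": 0,"rz": 0,"claw": 0.05},{"tx": -0.12,"ty": 0.16,"tz": 0.18,"rx": 0,"ry": 0,"rz": 0,"claw": 0.05}]'

```text
clock: 13.1
eef_pos: [486.3, -73.3, 244.9]
tool_rot: [3.14, -0.004, 1.733]
force: [0.3, -0.0, 0.9]
width: 50.1
```

```bash
python3 - <<'E'
from h import *
from cell import *
s=get_image('scene')[:,:,::-1].copy(); t=get_image('top')[:,:,::-1].copy()
cv2.imwrite('pics/f_scene.png',s);cv2.imwrite('pics/f_top.png',t)
A=crop(s,180,110,120,90,400,300);B=crop(t,420,185,120,90,400,300)
q=R.from_euler('z',.155).as_matrix();o=np.array([607.4,-238.8,120])
P=np.array([[0,-70,-80],[0,70,-80],[0,-55,0],[0,55,0]])@q.T+o
print('scene pred',((proj('scene',P)+.5-[180,110])*10/3).round().tolist(),'top pred',((proj('top',P)+.5-[420,185])*10/3+[400,0]).round().tolist())
C=cv2.resize(s,(400,300),interpolation=cv2.INTER_AREA);D=cv2.resize(t,(400,300),interpolation=cv2.INTER_AREA)
cv2.imwrite('pics/f.png',np.vstack([np.hstack([A,B]),np.hstack([C,D])]))
x=read_state();print(x['clock'],x['eef_pos'],x['force'])
E
python3 chk.py f_scene.png
```

```text
scene pred [[100.0, 227.0], [261.0, 333.0], [96.0, 128.0], [228.0, 210.0]] top pred [[698.0, 165.0], [438.0, 201.0], [717.0, 137.0], [497.0, 167.0]]
13.2 [487.11625045 -78.76295286 245.03955495] [-0.19263783  0.17178572 -0.33502525]
f_scene.png jaw cap+y (0.77, 0.125, 0.0) jaw arm (0.99, 0.0, 0.0) cap-y (0.9, 0.0, 0.0) rod end (1.0, 0.0, 0.0)
0 [[231.94563936 156.59998981]]
0.1 [[227.93688875 159.30181606]]
```

View pics/f.png

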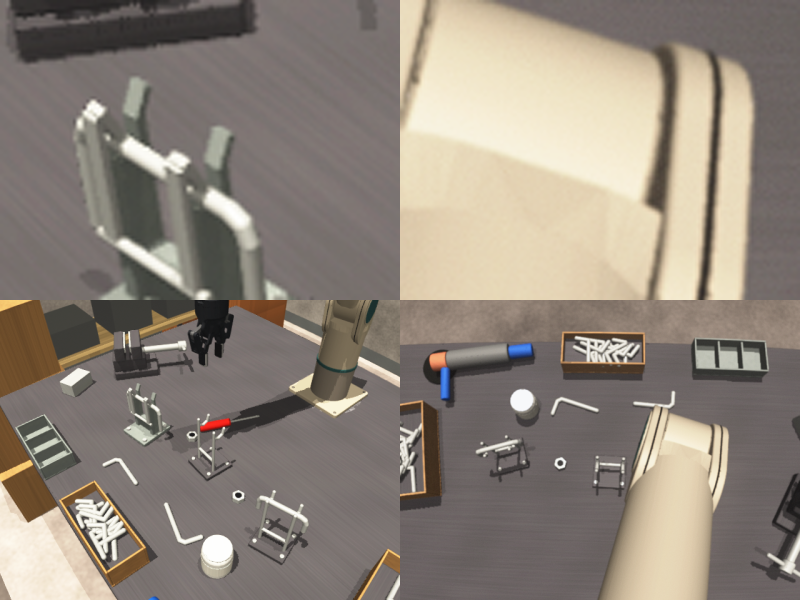

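The last view shows the long handle in the clip with both legs hanging, the bar under both noses and the jaw cap unmoved from closed. The short handle, nuts, rods, tin and screwdriver look undisturbed. One numeric check of the centring remains, using the leg columns and how much the loose things moved.

```bash
python3 - <<'E'
from h import *
s=cv2.imread('pics/f_scene.png',0).astype(float);s0=cv2.imread('pics/scene0.png',0).astype(float)
q=R.from_euler('z',.155).as_matrix();o=np.array([607.4,-238.8,120])
for y in (-70,70):
    for z in (-40,-55,-70):
        u,v=proj('scene',q@np.array([0,y,z])+o)[0]; r=int(round(v)); c=int(round(u))
        print(y,z,(round(u,1),round(v,1)),s[r,c-9:c+10].astype(int).tolist(), 'bg',s0[r,c-9:c+10].astype(int).tolist())
print('rows +y bottom',[int(k) for k in s[200:220,258]],'-y',[int(k) for k in s[168:188,209]],proj('scene',np.array([[0,70,-80],[0,-70,-80]])@q.T+o).tolist())
d=np.abs(s-s0)
for n,(x,y,w,h) in dict(short=(395,300,100,115),tin=(320,375,55,70),nut1=(368,302,25,25),nut2=(298,208,18,20),rods=(160,250,65,50),rodb=(260,320,65,72),scr=(345,180,70,30)).items(): print(n,(d[y:y+h,x:x+w]>40).sum())
E
```

```text
-70 -40 (np.float64(206.5), np.float64(161.7)) [114, 113, 114, 116, 120, 118, 119, 140, 147, 140, 128, 138, 140, 137, 114, 101, 93, 74, 75] bg [109, 110, 110, 111, 115, 113, 113, 111, 114, 117, 119, 133, 136, 132, 110, 96, 89, 71, 73]
-70 -55 (np.float64(207.6), np.float64(167.7)) [119, 116, 117, 118, 117, 115, 127, 148, 142, 131, 138, 140, 138, 122, 100, 93, 73, 75, 74] bg [115, 111, 111, 113, 111, 109, 110, 111, 115, 119, 133, 134, 133, 118, 97, 89, 71, 72, 73]
-70 -70 (np.float64(208.8), np.float64(173.7)) [116, 120, 119, 120, 121, 120, 126, 145, 142, 131, 134, 138, 140, 128, 101, 95, 79, 75, 74] bg [112, 115, 115, 116, 117, 115, 112, 111, 112, 116, 128, 133, 135, 123, 96, 90, 76, 72, 74]
70 -40 (np.float64(255.7), np.float64(193.3)) [76, 77, 75, 75, 75, 93, 137, 148, 142, 127, 109, 97, 116, 112, 114, 115, 115, 116, 119] bg [73, 73, 73, 72, 72, 117, 189, 202, 202, 203, 207, 178, 143, 111, 110, 109, 110, 111, 113]
70 -55 (np.float64(256.5), np.float64(199.5)) [77, 76, 76, 76, 78, 79, 112, 141, 146, 137, 123, 105, 108, 195, 211, 168, 157, 158, 166] bg [74, 72, 73, 72, 75, 75, 129, 192, 203, 202, 204, 204, 205, 200, 205, 162, 151, 152, 161]
70 -70 (np.float64(257.2), np.float64(205.5)) [76, 78, 77, 76, 75, 73, 125, 145, 145, 135, 119, 102, 96, 115, 118, 118, 118, 116, 104] bg [74, 74, 74, 72, 71, 70, 93, 109, 111, 111, 111, 112, 112, 113, 113, 114, 114, 180, 150]
rows +y bottom [108, 108, 110, 113, 114, 116, 119, 122, 122, 125, 133, 150, 128, 74, 72, 68, 88, 113, 117, 121] -y [138, 129, 131, 128, 129, 129, 131, 132, 134, 142, 185, 185, 147, 114, 116, 115, 114, 114, 116, 117] [[257.67696478112725, 209.51848973116924], [209.51075648853652, 177.6169985551217]]
short 0
tin 0
nut1 0
nut2 46
rods 0
rodb 0
scr 1076
```

```bash
python3 - <<'E'
import cv2,numpy as np
M=[]
for n in ('scene0','f_scene'):
    i=cv2.imread(f'pics/{n}.png').astype(int); m=(i[...,2]>2.2*i[...,1])&(i[...,2]>50); m=m[175:225,300:430]; M.append(m)
ys,xs=np.nonzero(M[0]);print(xs.min(),xs.max(),ys.min(),ys.max(),M[0].sum()); ys,xs=np.nonzero(M[1]);print(xs.min(),xs.max(),ys.min(),ys.max(),M[1].sum()); ds=np.argwhere(M[0]&~M[1]);print(len(ds),(M[1]&~M[0]).sum())
a,b=[cv2.imread(f'pics/{n}.png',0)[206:230,297:309].astype(int) for n in('scene0','f_scene')];print((abs(a-b)>40).sum())
from cell import finish_job
print(finish_job())
E
```

```text
20 69 14 35 502
20 69 14 35 610
1 109
0
the job is handed in; nothing more can be done
None
```

The long handle is seated in the clip, released, and the job is handed in at about 13.2 s of the 48 s allowed. I lifted it off its hooks, carried it over the fixture and pressed it past the jaw, then let go and backed the arm away.

**Last checks that agreed:**
- **Fully home:** pressing 2 mm further raised the force from 9 to 20 N without the bar moving, so it is on the slot floor. The wrist force I read never went above about 25 N.
- **Jaw closed:** in the final image the jaw matches its starting position to about 0.1 px; an open jaw would have shifted it by about 5 px.
- **Centred:** both legs hang within about 0.4 px (roughly 0.5 mm) of where a centred, seated handle should be.
- **Other things:** the image of the short handle, tin, both rods and one nut did not change. The screwdriver handle's outline and the left part of the other nut are also unchanged. The differences near those two come from the arm's shadow and from the handle no longer being in front of them.

**What failed or disagreed:**
- **First grasp:** it closed on nothing. The cameras showed the fingertips about 30 mm higher than the reported TCP. I regripped lower, using the images, and carried that offset through the rest of the job.
- **Grip width:** it read about 10 mm on the 12 mm bar.
- **Final top view:** the arm hid the fixture, so the seating checks rest on the scene camera and the forces.

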